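Start the kiln from the orange control box

TASK

Start the kiln from the orange control box: twist its spring-return knob clockwise (seen from above) all the way to its stop, hold it there for about a second, then let go so that it springs back to rest. Do not work the grey box's knob, and leave the little clay owl undisturbed.

Things in the scene. Friction and masses are not known exactly. Their poses are not given: they have to be found in the camera images.
- orange_knob (a joint): angle of the black knob on the orange box (fixed, 160 x 130 mm, 60 mm high; dark display strip and amber lamp on top on the robot's side, knob on the far half, axis vertical). 0 at rest, grows clockwise seen from above to a hard stop at 1.05 rad (60 degrees). A spring returns it to 0 when released: 0.03 N m to start, 0.12 N m at the stop.
- orange_knob_grip (a point): point to grip, on the orange box's knob axis, 99 mm above the table. The knob is an upright black bar, 50 mm long (x), 16 mm thick (y, pinch here), its top 10 mm above this point, on a 54 mm round grey skirt 28 mm below it; box top 39 mm below, nothing there higher than the skirt. z up; axes turn with the knob. White line on the -x end of the bar, at rest towards the display.
- grey_knob (a joint): angle (rad) of the identical knob on the grey control box (same size and shape as the orange one): 0 at rest, clockwise positive. It belongs to another kiln and must stay at rest.
- owl: small fresh clay owl, pale beige, about 69 mm tall with its ears and 44 mm across, standing loose on the table between the two boxes; origin at the centre of its underside, z up. It must not be moved.

How it is judged:
By the outcome, as a careful person would: the job done as asked, in the order asked, and still so for the second after the job is handed in, with the robot touching nothing.
It also fails if it takes over 34 s, if anything falls off the work surface, if the arm or the gripper's body presses on something with over 40 N, if the wrist force passes 120 N, or if a joint passes its speed limit or range.

ROBOT

A 7-joint arm with a two-finger parallel gripper is mounted at the origin on the work surface. World frame = base frame: x ahead of the robot, y to its left, z up, the work surface at z = 0. Lengths are in m, angles in rad, forces in N, time in s.
With the tool pointing down it reaches from about 0.375 to 0.925 m from the base axis. Payload 3.1 kg.
Tool frame: the origin (TCP) lies on the centre line of the jaws, within the pads' length; the fingertips stand 14 mm ahead of it and the grasp point (between the pads) lies 5 mm behind it; z points along the fingers, y is the line along which they close (so a half turn about z gives the same grasp; the last joint's range is limited). The gripper opens to 85 mm and grips with 20 to 120 N. Pads are 22 mm wide; open, the fingers measure 114 mm over their backs; the gripper's body (76 mm by 85 mm) begins 54 mm behind the grasp point. The pads swing forward as they close: fully open they stand 13 mm farther back than shut.
Start: joints at [1.226, 0.383, 0.044, 1.598, -0.018, 1.161, -0.05], TCP at [0.159, -0.63, 0.245] pointing down, gripper open.
Joint ranges: [-2.61, 2.61], [-0.41, 2.15], [-1.48, 1.57], [0, 2.5], [-1.57, 4.71], [0.05, 1.97], [-2.85, 2.85]. Speed limits (rad/s): [2.79, 2.79, 3.14, 3.14, 3.14, 3.14, 3.14].

INTERFACE

Orientations are given as a unit quaternion [x, y, z, w].
In Python, from bench import ctrl gives the robot as it stands. Calls block until the motion is done:
- ctrl.move_ptp(position, orientation): joint-space move of the TCP to a pose.
- ctrl.movel(position, orientation=None, speed=0.15): straight line of the TCP; orientation=None keeps the orientation; speed is the mean speed in m/s.
- ctrl.move_j(angles): joint-space move.
- ctrl.move_gripper(opening, effort=None): finger opening in m; effort is the grip in N (None keeps the last); returns when the fingers have stopped.
- ctrl.pause(seconds).
- ctrl.inverse_kinematics(position, orientation): joint angles nearest the present ones, or None.
- ctrl.read_camera(name): name is "scene" or "top" or "wrist"; returns (picture, depth): 384x512x3 uint8, red, green, blue; 384x512 float32, m along the optical axis (not along the pixel's ray), 0 where there is no reading.
- ctrl.camera_params(name): a dict with "K" (3x3 intrinsics, pixels), "dist_coeffs" ([k1, k2, p1, p2, k3] as OpenCV has them; the pictures are not rectified), "camera_from_world" (4x4, takes a point from world to camera coordinates). Camera axes: x right, y down, z forward; pixel columns grow to the right and rows downward; lengths in m; the calibration is good to about 2 mm. A picture is of the moment at which its call begins: read the wrist's pose just before it. camera_params takes no time and is no camera call; for the wrist camera it gives the pose at the moment of the call.
A pose or a line that the arm cannot do raises ctrl.MotionError and nothing moves.
- ctrl.sign_off(): hands the job in; it is judged then, once.
Trained networks look in the newest picture that a camera, given by its name, has taken for a name from the list of things; names that differ only in an ending like _2 or _b are one class to them, and where a whole thing is asked for, a point or a joint stands for the part that bears it (a point fixed in the world has none). Each returns a list of dicts, best first, with "score" (0 to 1); they miss things now and then, are a little off and sometimes report something else, mostly with a low value. They report only what shows in the picture. A call takes as long as a camera call.
- ctrl.look_for(camera, name): "rect" ([left, top, right, bottom] in pixels, round what is visible of it).
- ctrl.outline_of(camera, name): "region" (384x512 bool, what is visible of it) and "rect" ([left, top, right, bottom] in pixels, round what is visible of it).
Readings, each from a call of its own:
- ctrl.read_time_s(): time.
- ctrl.read_qpos(): joint angles.
- ctrl.read_joint_vel(): joint speeds.
- ctrl.read_effort(): joint torques, N m.
- ctrl.read_eef_pos(): TCP position.
- ctrl.read_tcp_rot(): TCP orientation.
- ctrl.read_ft_force(): force on the tool from outside, world axes, zero at the start.
- ctrl.read_ft_torque(): the same for the moment, N m.
- ctrl.read_finger_gap(): finger opening in m.
- ctrl.read_grasp_force(): force on a finger pad.
Only numpy, scipy, OpenCV 4.12 (cv2) and the standard library are available. Lean on these libraries where they do the work, as an engineer would, in place of code of your own. Each camera call takes 0.05 s, during which the arm holds its last target. There are 200 camera calls.

## Working session

There is one attempt and no reset: what is moved stays moved. The work goes in short steps, each a Python script; the robot and the scene stay as the last script left them, time stands still between calls to the robot, and variables do not carry over. Pictures are saved under pics/ and viewed, at most 10 in all, crops included, and the job is handed in when it is done.

```bash
mkdir -p pics; python3 - <<'E'
from bench import ctrl
import cv2,numpy as np
ims=[]
for c in ("scene","top"):
    p,d=ctrl.read_camera(c); np.savez(f"{c}.npz",p=p,d=d)
    cv2.imwrite(f"pics/{c}.png",p[:,:,::-1])
    for n in ("orange_knob","orange_knob_grip","grey_knob","owl"):
        print(c,n,[(r["rect"],round(r["score"],2)) for r in ctrl.look_for(c,n)][:3])
    P=ctrl.camera_params(c);print(P)
print(ctrl.read_time_s(),ctrl.read_tcp_rot(),ctrl.read_finger_gap())
E
```

```text
scene orange_knob [([177.5, 238.3, 202.7, 274.3], 0.92)]
scene orange_knob_grip [([172.7, 234.6, 204.5, 276.3], 0.6)]
scene grey_knob [([285.1, 161.9, 302.7, 191.2], 0.77)]
scene owl [([245.9, 219.9, 266.6, 248.0], 0.82)]
{'K': array([[353.63914184,   0.        , 251.87287908],
       [  0.        , 353.63914184, 195.36241717],
       [  0.        ,   0.        ,   1.        ]]), 'dist_coeffs': array([-0.04329977,  0.        ,  0.        ,  0.        ,  0.        ]), 'camera_from_world': array([[ 0.78557738,  0.6183281 ,  0.02320619, -0.48371487],
       [ 0.3431098 , -0.40409305, -0.84792952, -0.10963619],
       [-0.5149212 ,  0.67407653, -0.52960079,  1.09921182],
       [ 0.        ,  0.        ,  0.        ,  1.        ]])}
top orange_knob [([329.1, 169.0, 349.2, 193.4], 0.61)]
top orange_knob_grip [([326.8, 167.9, 350.8, 195.0], 0.6)]
top grey_knob [([182.4, 177.2, 201.4, 202.0], 0.85)]
top owl [([251.9, 172.1, 269.7, 190.8], 0.71)]
{'K': array([[355.21795741,   0.        , 256.15206195],
       [  0.        , 355.21795741, 190.31833443],
       [  0.        ,   0.        ,   1.        ]]), 'dist_coeffs': array([-0.039719,  0.      ,  0.      ,  0.      ,  0.      ]), 'camera_from_world': array([[-0.00736012, -0.99970023, -0.02335118,  0.02276094],
       [-0.99699441,  0.00913721, -0.07693278,  0.60660227],
       [ 0.07712308,  0.02271476, -0.99676279,  0.87732482],
       [ 0.        ,  0.        ,  0.        ,  1.        ]])}
0.5 [ 9.92391034e-01  1.23126088e-01  2.02564725e-05 -3.39145710e-05] 0.08520858671993907
```

```bash
python3 - <<'E'
import cv2,numpy as np
a=cv2.imread("pics/top.png")[120:250,140:400]
cv2.imwrite("pics/topc.png",cv2.resize(a,None,fx=3,fy=3,interpolation=cv2.INTER_CUBIC))
E
```

```text
(no output)
```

View pics/topc.png

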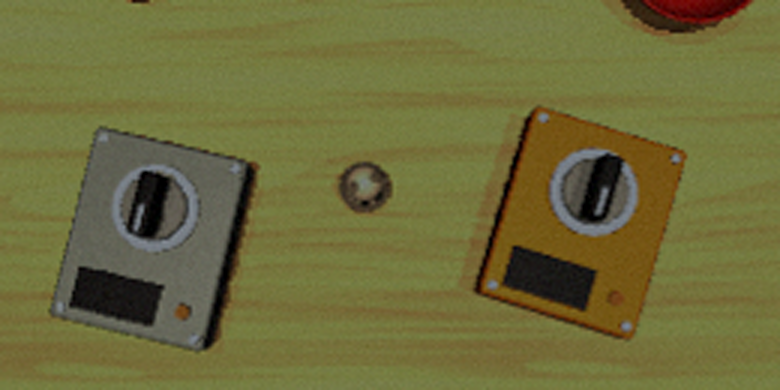

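View pics/scene.png

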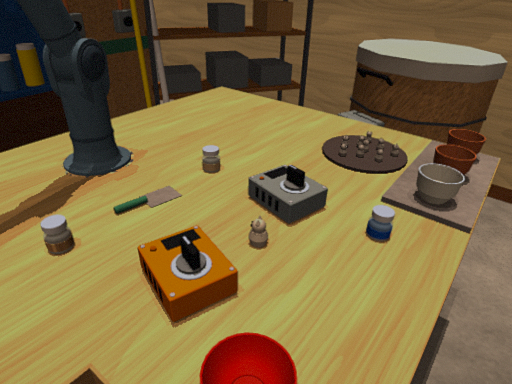

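The top view shows the orange box on the right, with its knob skirt at about pixel (338,184) and its display nearer the robot. The owl is at (261,182), and the grey box is at the left. The scene view agrees. Next I'll turn these pixels into a pose and hover above the knob.

```bash
cat > h.py <<'E'
import cv2,numpy as np
from scipy.spatial.transform import Rotation as R
from bench import ctrl
def ray_z(P,px,z):
    "pixels -> world points on plane z"
    n=cv2.undistortPoints(np.float64(px).reshape(-1,1,2),P["K"],P["dist_coeffs"]).reshape(-1,2)
    T=P["camera_from_world"];Rt=T[:3,:3].T;c=-Rt@T[:3,3]
    d=np.c_[n,np.ones(len(n))]@Rt.T
    return c+d*((z-c[2])/d[:,2])[:,None]
def down(yaw): # tool z down, tool y (closing) perpendicular to bar direction yaw
    return (R.from_euler('z',yaw)*R.from_euler('x',np.pi)).as_quat()
E
python3 - <<'E'
from h import *
P=ctrl.camera_params("top")
px=np.array([[540,108],[685,152],[630,338],[478,292],[594,191]])/3+[140,120]
c=ray_z(P,px[:4],.06);k=ray_z(P,px[4:],.071)[0]
print(c,"skirt",k)
e=[c[0]-c[3],c[1]-c[2]];print([(np.arctan2(v[1],v[0]),np.hypot(*v[:2])) for v in e])
e=[c[0]-c[1],c[3]-c[2]];print([(np.arctan2(-v[0],v[1]),np.hypot(*v[:2])) for v in e])
yaw=np.mean([np.arctan2(v[1],v[0]) for v in [c[0]-c[3],c[1]-c[2]]])
print("owl",ray_z(P,[[261,182]],.04))
q0=ctrl.read_qpos()
for y in (yaw,yaw+np.pi,yaw-np.pi):
    print(y,ctrl.inverse_kinematics([k[0],k[1],.25],down(y)))
np.save("est.npy",[k[0],k[1],yaw])
E
```

```text
[[ 0.6867032  -0.13988691  0.06      ]
 [ 0.64946502 -0.25677923  0.06      ]
 [ 0.49975075 -0.20806014  0.06      ]
 [ 0.53757791 -0.086888    0.06      ]] skirt [ 0.61730493 -0.17978475  0.071     ]
[(np.float64(-0.34147605340932996), np.float64(0.15826318734080289)), (np.float64(-0.3146060962951909), np.float64(0.1574417712969233))]
[(np.float64(-0.30840366137181585), np.float64(0.12268046339602212)), (np.float64(-0.30259061685668165), np.float64(0.12693928010356964))]
owl [[0.62619932 0.00512907 0.04      ]]
-0.3280410748522604 [ 0.43587213  0.38293053 -0.27629001  1.59771095  0.11062832  1.17634491
 -1.76280992]
2.813551578737533 [ 0.6759139   0.43236527 -0.59457625  1.58517577  0.25433184  1.2023893
  1.27468755]
-3.4696337284420533 [ 0.6759139   0.43236527 -0.59457625  1.58517577  0.25433184  1.2023893
  1.27468755]
```

```bash
python3 - <<'E'
from h import *
x,y,w=np.load("est.npy")
ctrl.move_ptp([x,y,.24],down(w))
P=ctrl.camera_params("wrist");p,d=ctrl.read_camera("wrist")
np.savez("w.npz",p=p,d=d,**P);cv2.imwrite("pics/w1.png",p[:,:,::-1])
r=ctrl.outline_of("wrist","orange_knob")
print([(a["rect"],a["score"]) for a in r])
def pj(v): return cv2.projectPoints(np.float64([v]),cv2.Rodrigues(P["camera_from_world"][:3,:3])[0],P["camera_from_world"][:3,3],P["K"],P["dist_coeffs"])[0].ravel()
u=np.array([np.cos(w),np.sin(w)])
for s in (-.025,0,.025): print("top bar proj",s,pj([x+s*u[0],y+s*u[1],.109]))
print("skirt",pj([x,y,.071]))
if r:
    print(cv2.minAreaRect(np.argwhere(r[0]["region"])[:,::-1].astype(np.float32)))
print(ctrl.read_time_s())
E
```

```text
[([227.4, 140.4, 282.1, 213.0], 0.92)]
top bar proj -0.025 [254.48925863 213.12935663]
top bar proj 0 [254.28562909 185.42791624]
top bar proj 0.025 [254.07287153 156.05673733]
skirt [254.63468493 173.13192535]
((253.52322387695312, 174.29774475097656), (56.04707336425781, 64.75093841552734), 33.11134338378906)
2.8917
```

View pics/w1.png

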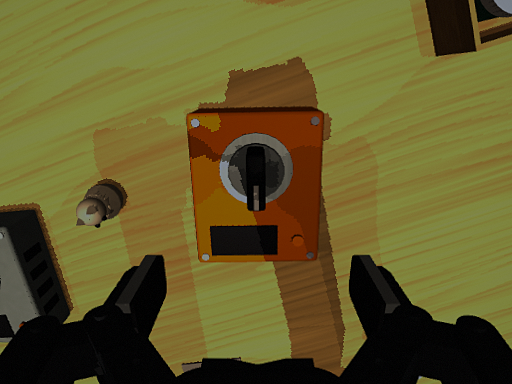

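The knob's bar runs upright in the picture from about (256,145) to (256,210), with the skirt centred near (256,168) and the owl clear at (100,203). I'll refine the pose from the depth.

```bash
python3 - <<'E'
from h import *
f=np.load("w.npz");x,y,w=np.load("est.npy")
T=f["camera_from_world"];d=f["d"]
v,u=np.mgrid[:384,:512]
n=cv2.undistortPoints(np.float64(np.c_[u.ravel(),v.ravel()]).reshape(-1,1,2),f["K"],f["dist_coeffs"]).reshape(-1,2)
W=((np.c_[n,np.ones(len(n))]*d.reshape(-1,1)-T[:3,3])@T[:3,:3])
m=(np.hypot(W[:,0]-x,W[:,1]-y)<.06)&(d.ravel()>0)
print(np.histogram(W[m,2],bins=np.arange(.04,.13,.005)))
b=W[m&(W[:,2]>.102)&(W[:,2]<.117)]
r=cv2.minAreaRect((b[:,:2]*1000).astype(np.float32));print("bar",r,b.mean(0),np.degrees(w))
# skirt ring from grey/white colour
p=f["p"].astype(int).reshape(-1,3);near=((abs(u-256)<50)&(abs(v-170)<48)).ravel()
wh=near&(p.min(1)>60)&(np.ptp(p,axis=1)<30)
h=cv2.convexHull(np.argwhere(wh.reshape(384,512))[:,::-1].astype(np.int32))
P={k:f[k] for k in("K","dist_coeffs","camera_from_world")}
hw=ray_z(P,h.reshape(-1,2),.071)
print("skirt",cv2.minEnclosingCircle((hw[:,:2]*1000).astype(np.float32)),cv2.fitEllipse((hw[:,:2]*1000).astype(np.float32)))
c=ray_z(P,[[195,123],[315,121],[311,256],[205,257]],.06);print(c)
print("bar ends px",ray_z(P,[[256,145],[256,210]],.109))
E
```

```text
(array([  16,   22,   18, 3776, 4877,  211, 1266,   17,   20,   19,   25,
         21,   22, 1002,   72,    0,    0]), array([0.04 , 0.045, 0.05 , 0.055, 0.06 , 0.065, 0.07 , 0.075, 0.08 ,
       0.085, 0.09 , 0.095, 0.1  , 0.105, 0.11 , 0.115, 0.12 , 0.125]))
bar ((618.5361328125, -181.34091186523438), (15.896286964416504, 49.09688949584961), 71.41822052001953) [ 0.61974034 -0.18193896  0.10854305] -18.795369095969647
skirt ((617.6375122070312, -180.96771240234375), 37.24468994140625) ((619.0625, -181.5952606201172), (68.02944946289062, 72.67059326171875), 76.64421844482422)
[[ 0.67870248 -0.14190268  0.06      ]
 [ 0.64383465 -0.24863452  0.06      ]
 [ 0.5074414  -0.20567254  0.06      ]
 [ 0.54347946 -0.09741681  0.06      ]]
bar ends px [[ 0.64901658 -0.19227702  0.109     ]
 [ 0.59595489 -0.17390633  0.109     ]]
```

```bash
python3 - <<'E'
from h import *
x,y,w=.6188,-.1815,-.3245
np.save("est.npy",[x,y,w])
ctrl.movel([x,y,.24],down(w),speed=.1)
ctrl.movel([x,y,.094],speed=.1)
print("at",ctrl.read_eef_pos(),ctrl.read_ft_force(),ctrl.read_ft_torque())
ctrl.move_gripper(.0,effort=40)
def rep(): print(round(ctrl.read_time_s(),2),"gap",ctrl.read_finger_gap(),"gf",ctrl.read_grasp_force(),"F",np.round(ctrl.read_ft_force(),1),"T",np.round(ctrl.read_ft_torque(),3),"q",np.round(ctrl.read_qpos(),3))
rep()
q=ctrl.read_qpos();print(ctrl.inverse_kinematics([x,y,.094],down(w-.35)))
E
```

```text
at [ 0.61952577 -0.18165105  0.09493133] [ 0.34734898 -0.31205665 -0.33102115] [-0.01568282 -0.08478115  0.01440679]
5.38 gap 0.015537805211115585 gf 41.934465765953064 F [0.8 1.4 1.5] T [0.137 0.043 0.06 ] q [ 0.415  0.55  -0.251  1.708  0.165  0.904 -1.797]
[ 0.35766625  0.54297907 -0.17545868  1.71105155  0.11561396  0.89764935
 -2.11054038]
```

Clockwise lowers q7, so this grasp would run to its limit of −2.85. I'll regrip with the half-turned wrist, which leaves plenty of range.

```bash
python3 - <<'E'
from h import *
x,y,w=np.load("est.npy")
ctrl.move_gripper(.085); ctrl.movel([x,y,.2],speed=.12)
w2=w+np.pi
print(ctrl.read_time_s(),ctrl.inverse_kinematics([x,y,.2],down(w2)))
ctrl.move_ptp([x,y,.2],down(w2))
ctrl.movel([x,y,.094],speed=.1)
ctrl.pause(.2);print("at",ctrl.read_eef_pos(),np.round(ctrl.read_ft_force(),2),np.round(ctrl.read_ft_torque(),2))
ctrl.move_gripper(.0,effort=50)
print(round(ctrl.read_time_s(),2),"gap",ctrl.read_finger_gap(),"gf",ctrl.read_grasp_force(),"F",np.round(ctrl.read_ft_force(),1),"T",np.round(ctrl.read_ft_torque(),3),"q",np.round(ctrl.read_qpos(),3))
for a in (.2,.5,1.05): print(a,np.round(ctrl.inverse_kinematics([x,y,.094],down(w2-a)),3))
E
```

```text
7.0917 [ 0.85133977  0.56256959 -0.85027365  1.61887548  0.45081447  1.16783173
  1.14326898]
at [ 0.61928444 -0.18164543  0.09478075] [-0.19 -0.26 -0.27] [ 0.03 -0.01  0.04]
11.6 gap 0.015191157046562313 gf 51.11714780330658 F [0.2 0.8 1.6] T [0.128 0.039 0.026] q [ 0.801  0.678 -0.78   1.688  0.549  1.007  1.076]
0.2 [ 0.774  0.663 -0.739  1.689  0.517  0.995  0.897]
0.5 [ 0.732  0.642 -0.678  1.691  0.47   0.978  0.629]
1.05 [ 0.652  0.608 -0.565  1.695  0.385  0.951  0.137]
```

```bash
python3 - <<'E'
from h import *
x,y,w=np.load("est.npy")
q0=np.array(ctrl.read_qpos());r0=R.from_quat(ctrl.read_tcp_rot())
for a in (.25,.6,.95,1.05):
    q=q0.copy();q[6]-=a;ctrl.move_j(q)
    r=R.from_quat(ctrl.read_tcp_rot())
    T=ctrl.read_ft_torque()
    print(a,round(ctrl.read_time_s(),2),"rot",np.round((r*r0.inv()).as_rotvec(),3),"p",np.round(ctrl.read_eef_pos(),4),"F",np.round(ctrl.read_ft_force(),1),"T",np.round(T,3),"gap",round(ctrl.read_finger_gap(),4))
    if np.linalg.norm(ctrl.read_ft_force())>40: print("stop");break
E
```

```text
0.25 11.95 rot [-0.     0.    -0.247] p [ 0.6189 -0.1811  0.0942] F [0.7 0.4 1. ] T [-0.     0.103  0.044] gap 0.0151
0.6 12.38 rot [-0.     0.001 -0.596] p [ 0.6188 -0.1813  0.0942] F [-0.8  0.2  2.1] T [-0.05   0.241  0.109] gap 0.0149
0.95 12.8 rot [-0.001  0.001 -0.946] p [ 0.6186 -0.1814  0.0942] F [-2.2 -0.2  2. ] T [-0.099  0.448  0.11 ] gap 0.0151
1.05 13.05 rot [-1.000e-03  1.000e-03 -1.045e+00] p [ 0.6185 -0.1814  0.0942] F [-2.1 -0.6  3.5] T [-0.153  0.652  0.266] gap 0.0152
```

```bash
python3 - <<'E'
from h import *
x,y,w=np.load("est.npy")
q=np.array(ctrl.read_qpos());q[6]-=.04;ctrl.move_j(q)
def rep(): print(round(ctrl.read_time_s(),2),"q7",round(ctrl.read_qpos()[6],3),"F",np.round(ctrl.read_ft_force(),1),"T",np.round(ctrl.read_ft_torque(),3),"gap",round(ctrl.read_finger_gap(),4))
rep()
p,d=ctrl.read_camera("wrist");cv2.imwrite("pics/w2.png",p[:,:,::-1])
ctrl.pause(.75);rep()
ctrl.move_gripper(.085);ctrl.pause(.2);rep()
p,d=ctrl.read_camera("wrist");cv2.imwrite("pics/w3.png",p[:,:,::-1])
E
python3 -c "
import cv2,numpy as np
cv2.imwrite('pics/w23.png',cv2.resize(np.hstack([cv2.imread('pics/w2.png'),cv2.imread('pics/w3.png')]),(800,300)))"
```

```text
13.3 q7 -0.004 F [-3.1 -1.4  2.5] T [-0.251  0.494  1.512] gap 0.0155
14.1 q7 -0.009 F [-2.6 -0.7  4. ] T [-0.247  0.534  1.647] gap 0.0156
14.97 q7 -0.009 F [-0.4 -0.2  0. ] T [-0.067  0.009 -0.093] gap 0.0851
```

View pics/w23.png

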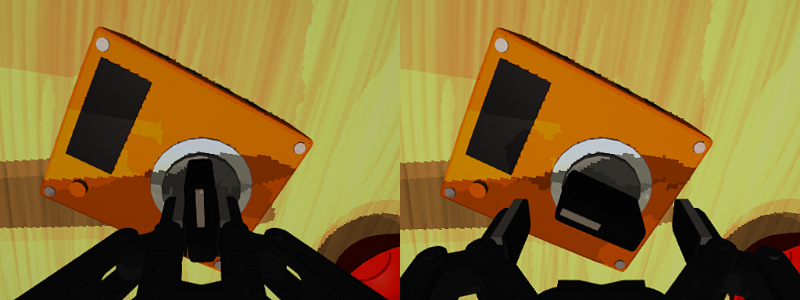

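On the left, the bar is held at its stop, and the moment rose to 1.6 N m. On the right, the jaws are open and the bar has sprung back, with its white line at about (580,218) on the display side. I'll rise, check and sign off.

```bash
python3 - <<'E'
from h import *
x,y,w=np.load("est.npy")
p0=ctrl.read_eef_pos();ctrl.movel([p0[0],p0[1],.25],speed=.12)
P=ctrl.camera_params("wrist");p,d=ctrl.read_camera("wrist")
T=P["camera_from_world"];v,u=np.mgrid[:384,:512]
n=cv2.undistortPoints(np.float64(np.c_[u.ravel(),v.ravel()]).reshape(-1,1,2),P["K"],P["dist_coeffs"]).reshape(-1,2)
W=((np.c_[n,np.ones(len(n))]*d.reshape(-1,1)-T[:3,3])@T[:3,:3])
b=W[(np.hypot(W[:,0]-x,W[:,1]-y)<.05)&(d.ravel()>0)&(abs(W[:,2]-.109)<.008)]
print(cv2.minAreaRect((b[:,:2]*1000).astype(np.float32)),ctrl.read_time_s())
p,d=ctrl.read_camera("scene");o=np.load("scene.npz")["p"]
print([a["rect"] for a in ctrl.look_for("scene","owl")],[a["rect"] for a in ctrl.look_for("scene","grey_knob")])
print(ctrl.sign_off())
E
```

```text
((618.238037109375, -181.23977661132812), (16.41014289855957, 50.14238739013672), 72.37406921386719) 16.525
[[247.1, 220.4, 266.7, 249.3]] [[285.1, 162.0, 304.7, 192.2]]
the job is handed in; nothing more can be done
None
```

I twisted the orange knob clockwise to its stop, held it there for about a second and released it, and it sprang back to within about 1° of rest; the owl and the grey knob look unmoved, and the job was handed in at about 17 s (an earlier grip on the orange knob was released without turning it, to regrip with more wrist range).

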